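Make up a batch of turning blanks on the spring scale

ROBOT

A 6-joint arm with a two-finger parallel gripper is mounted at the origin on the work surface. World frame = base frame: x ahead of the robot, y to its left, z up, the work surface at z = 0. Lengths are in m, angles in rad, forces in N, time in s.
With the tool pointing down it reaches from about 0.25 to 0.725 m from the base axis. Payload 9.7 kg.
Tool frame: the origin (TCP) lies at the very end of the fingers, on their centre line; the grasp point (between the pads) lies grip_depth behind it (grip_depth is the distance from the TCP to the grasp point, in m); z points along the fingers, y is the line along which they close (so a half turn about z gives the same grasp; the last joint's range is limited). The gripper opens to 85 mm and grips with 20 to 120 N. Pads are 22 mm wide; open, the fingers measure 114 mm over their backs; the gripper's body (76 mm by 85 mm) begins 54 mm behind the grasp point. The pads swing forward as they close: fully open they stand 13 mm farther back than shut.
Start: joints at [1.108, 0.087, 0.176, 1.66, 0, 1.571], TCP at [0.246, 0.492, 0.231] pointing down, gripper open.
Joint ranges: [-3.13, 3.13], [-0.85, 1.81], [-1.15, 1.24], [-2.2, 2.28], [-1.44, 1.52], [-3.14, 3.14]. Speed limits (rad/s): [2.22, 2.22, 2.57, 3.14, 3.14, 3.14].

INTERFACE

Orientations are given as a unit quaternion [x, y, z, w].
In Python, from bench import observe, camera, close_job, grip_depth gives the robot as it stands.
- The arm moves only by the tool play_rows, never from a script. Its argument "steps" is a list that holds one entry, the list of rows, each a list of 7 numbers: the shift along the tool's x, y, z in mm, then the turn, a rotation vector about the tool's x, y, z in degrees, then the closure in counts, from 0 (fully open) to 255 (shut). In form: [[[dx, dy, dz, rx, ry, rz, hand], ...]]. A call has 1 to 8 rows; each row shifts and turns the commanded pose from where the row before left it, along the tool's axes as they then stand; what a row does not reach is not made up. A row lasts 1/8 s, in which the tool goes at most 62.5 mm and 10.7 degrees, less where a joint would pass 70% of its speed; a pose out of reach is approached as far as the arm can. A call is refused whole if a number of a shift passes 62.5 or a number of a turn 10.7, either way. A call with a gripper value outside its range is refused whole. The fingers move at their own pace and stop on an object; "squeeze" is the grip in N (left out, the last holds). Time passes only in rows, so rows that do not move let the fingers close. It gives the time, the measured TCP pose, the force, the opening and the grip force at its end, in the units of the state.
- observe(): the state, without advancing time (a new reading comes with each control period).
- camera(name): name is "scene" or "top"; returns a dict with "img" (420x560x3 uint8, blue, green, red), "fx", "fy", "cx", "cy" (pixels), "world_to_cam" (4x4, takes a point from world to camera coordinates). Camera axes: x right, y up, looking along -z (the intrinsics and any distortion apply to the point x, -y, -z); pixel columns grow to the right and rows downward; lengths in m; the calibration is good to about 2 mm. A picture is of the moment at which its call begins. There is no depth.
- close_job(): hands the job in; it is judged then, once.
The state is a dict: "t": time; "joints": joint angles; "qvel": joint speeds; "joint_efforts": joint torques, N m; "position": TCP position; "eef_rot": TCP orientation; "contact_force": force on the tool from outside, world axes, zero at the start; "moment": the same for the moment, N m; "finger_gap": opening from 0.0 (shut) to 1.0 (fully open); "finger_force": force on a finger pad.
Only numpy, scipy, OpenCV 4.12 (cv2) and the standard library are available. Lean on these libraries where they do the work, as an engineer would, in place of code of your own. Each camera call takes 0.05 s, during which the arm holds its last target. There are 200 camera calls.

TASK

First take the steel faceplate off the spring scale and set it flat, hub up, wholly on the rubber mat. Then lay the right two of the three wooden blanks from the sloped rack gently on the pan, so that the pointer comes to rest between the two prongs of the index fork; the blank not needed belongs in the rack. Let go of everything, never push or drop the pan down onto its stop, and leave the fork, tin, mallet and gouge alone.

Things in the scene. Friction and masses are not known exactly. Their poses are not given: they have to be found in the camera images.
- scale: The green spring scale (fixed): a base 200 x 240 x 35 mm high under a flat pan, and an upright aluminium post at its +x side, 175 mm tall to 195 mm above the bench, 40 mm to the +y side of the scale's middle line and 148 mm from its centre. Origin: on the bench under the pan's centre; turned by some yaw
- pan (a joint): How far the sprung pan has sunk, in m: 0 empty, 0.105 on its stop. It sinks straight down and stays level, wherever the load lies; 1 mm for every 10 g (98 N/m), damped, settles within about 1.5 s. Empty, its upper face is 160 mm above the bench
- pan_top (a point): Centre of the pan's upper face (moves with the pan). The steel pan is 200 mm along the scale's x, 280 mm along its y, with a rim 6 mm high and 3 mm thick
- pointer (a point): Tip of the black pointer, a flat strip 16 mm wide and 3 mm thick that sticks out from the pan's +x edge and moves with it; 150 mm from the pan's centre, 3 mm below the pan's upper face
- index (a joint): How far the index fork is set below the empty pan's pointer, in m (0.030 to 0.065): with pan equal to it the pointer stands in the middle of the fork. Already set, stiff, not to be moved
- index_mid (a point): Middle of the index fork's gap: a dark steel clamp on the post with two short prongs reaching toward the pointer's path, one above the other, 18 mm clear between them
- rack: Plywood stock rack (fixed): a board 180 x 330 mm sloping at 35 degrees, low edge to the rack's -x (towards the robot), with a ledge 18 mm high there on which the blanks rest. Origin: on the bench under the middle blank; turned by some yaw. Three blanks lie up the slope side by side at rack y -105, 0 and 105 mm, origins 100 mm above the bench
- lamp (a point): Centre of a lamp bar (fixed) above the blanks, along the rack's y: 24 mm wide, 18 mm thick, 400 mm long, 285 mm above the bench, 20 mm to +x of the rack's origin, on rods 186 mm to either side. It bars the way straight down: come in and leave square to the slope, tool tilted 35 degrees
- blank_a: The thick one of three loose squared turning blanks of plain wood, 130 mm long with a 60 x 60 mm square section, about 360 g (up to 4 % more or less). Origin: centre of its underside; x along its length, z square to its underside. It starts on the rack's slope, x pointing up the slope, in any of the three places
- blank_b: The middling one of three loose squared turning blanks of plain wood, 130 mm long with a 49 x 49 mm square section, about 240 g (up to 4 % more or less). Origin: centre of its underside; x along its length, z square to its underside. It starts on the rack's slope, x pointing up the slope, in any of the three places
- blank_c: The thin one of three loose squared turning blanks of plain wood, 130 mm long with a 35 x 35 mm square section, about 120 g (up to 4 % more or less). Origin: centre of its underside; x along its length, z square to its underside. It starts on the rack's slope, x pointing up the slope, in any of the three places
- faceplate: A loose steel lathe faceplate, about 720 g (10 % more or less): a disc of 90 mm diameter, 10 mm thick, with an upright hub of 44 mm diameter reaching 45 mm above the underside. Origin: centre of its underside, z up along the hub. It starts lying on the pan
- mat: A black rubber mat (fixed), 140 x 140 mm, 3 mm thick; origin: centre of its underside
- tin: Bystander: an upright tin, 64 mm across, 55 mm high; origin under its centre
- mallet: Bystander: a wooden mallet lying on the bench, about 215 mm long and 77 mm high, origin under the face where handle meets head, head along +x
- gouge: Bystander: a turning gouge lying on the bench, about 280 mm long and 30 mm high, origin under the handle's front end, blade along +x
Mind the look-alikes: they are no part of the job. What is meant by the mat is not green, and is the smaller of those in its own colour.

How it is judged:
By the outcome, as a careful person would: the job done as asked, in the order asked, and still so for the second after the job is handed in, with the robot touching nothing.
It also fails if it takes over 69 s, if anything falls off the work surface, if the arm or the gripper's body presses on something with over 40 N, if the wrist force passes 120 N, or if a joint passes its speed limit or range.

## Working session

There is one attempt and no reset: what is moved stays moved. The work goes in short steps, Python scripts to look and compute and a tool call to move; the robot and the scene stay as the last step left them, time stands still between calls to the robot, and variables do not carry over. Pictures are saved under pics/ and viewed, at most 10 in all, crops included, and the job is handed in when it is done.

Besides the shell and the picture viewer there is one more tool, called after "Call:" as name(argument=value, ...) on one line, values as JSON. play_rows: Moves the arm, as the interface text tells. Its arguments: {"type":"object","properties":{"steps":{"type":"array"},"squeeze":{"type":"number"}},"required":["steps"]}

```bash
mkdir -p pics; ls; python3 - <<'E'
from bench import observe,camera,grip_depth
import cv2
print(grip_depth,observe())
for n in("scene","top"):
    c=camera(n); cv2.imwrite(f"pics/{n}0.png",cv2.resize(c["img"],(800,600),interpolation=cv2.INTER_CUBIC)); print(n,{k:v for k,v in c.items() if k!="img"})
E
```

```text
pics
0.0187 {'t': 0.0, 'joints': array([ 1.10798953e+00,  8.74468711e-02,  1.75142934e-01,  1.65981196e+00,
       -2.32824824e-05,  1.57076882e+00]), 'qvel': array([-0.00088676, -0.00089165,  0.00112484, -0.0002392 ,  0.000918  ,
       -0.00057553]), 'joint_efforts': array([ 2.71707904e-03, -5.20389283e+01,  4.64807332e+01,  1.63104519e-02,
        4.40603765e-05,  2.90785039e-06]), 'position': array([0.24545599, 0.49193077, 0.23059485]), 'eef_rot': array([ 2.29330299e-01,  9.73348436e-01, -6.44866166e-04, -1.39995362e-04]), 'contact_force': array([ 0.42198639, -0.39221726, -0.67582608]), 'moment': array([ 0.01010201,  0.04726212, -0.01200721]), 'finger_force': 0.0, 'finger_gap': 1.0033700792306575}
scene {'fx': 429.41587786699233, 'fy': 429.41587786699233, 'cx': 277.2540484369579, 'cy': 202.6285614309491, 'world_to_cam': array([[-4.29158020e-01,  9.03229267e-01, -5.34385375e-04,
         2.03485225e-01],
       [-7.63576782e-01, -3.62487745e-01,  5.34371718e-01,
         2.50627908e-01],
       [ 4.82466467e-01,  2.29737953e-01,  8.45249420e-01,
        -1.76313445e+00],
       [ 0.00000000e+00,  0.00000000e+00,  0.00000000e+00,
         1.00000000e+00]])}
top {'fx': 529.8636569498145, 'fy': 529.8636569498145, 'cx': 268.0403666104148, 'cy': 216.13781627957863, 'world_to_cam': array([[ 4.99726556e-02, -9.98750244e-01,  8.26337116e-04,
        -7.22182234e-03],
       [ 9.75141097e-01,  4.89701673e-02,  2.16105909e-01,
        -4.97096289e-01],
       [-2.15876296e-01, -9.99359090e-03,  9.76369578e-01,
        -1.74085248e+00],
       [ 0.00000000e+00,  0.00000000e+00,  0.00000000e+00,
         1.00000000e+00]])}
```

View pics/scene0.png

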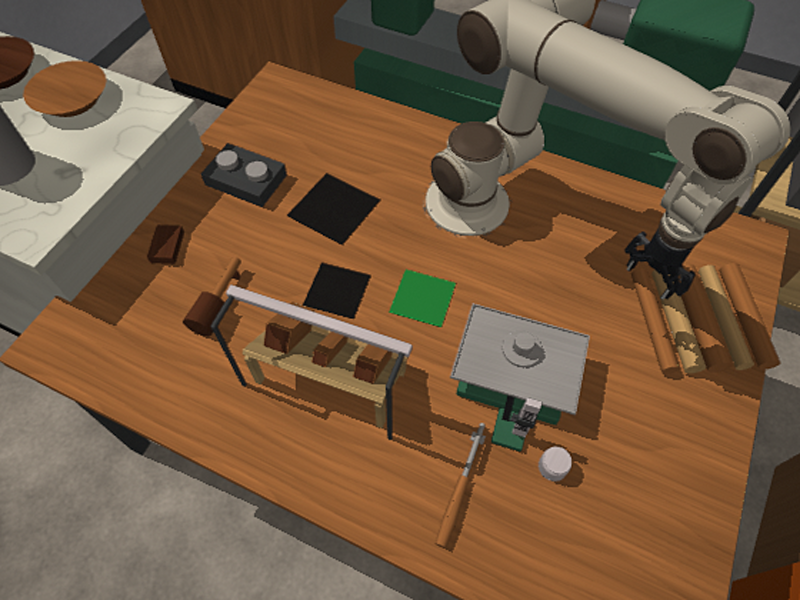

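View pics/top0.png

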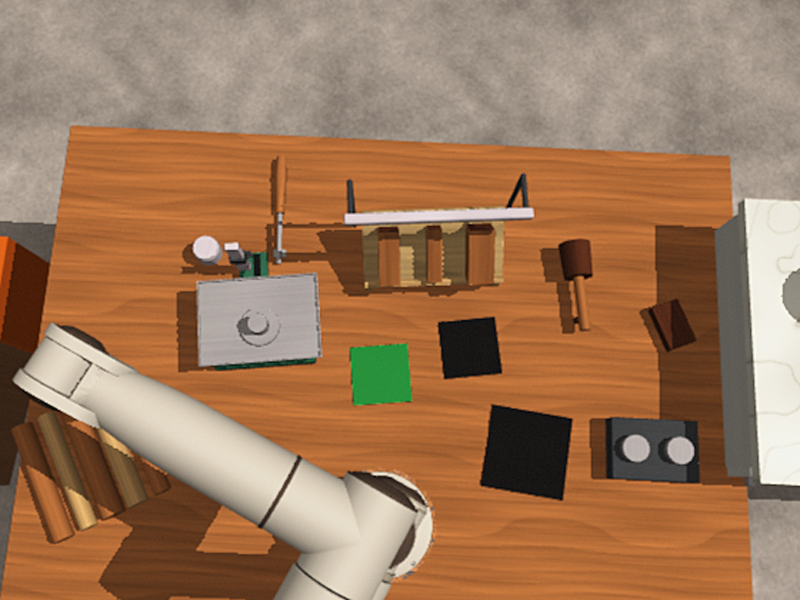

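Scene view: the scale is at the right, with the faceplate on its pan; the rack with three blanks sits under the lamp. In the top view the hub is near (258,320), the small black mat near (470,348) and the blanks near (388,255), (434,255) and (480,252), with the right one thick and the middle one thin. I'll enlarge next.

```bash
cat > h.py <<'E'
import numpy as np,cv2
from bench import observe,camera,grip_depth
from scipy.spatial.transform import Rotation as R
def ray(c,u,v):
    M=c["world_to_cam"]; d=np.array([(u-c["cx"])/c["fx"],-(v-c["cy"])/c["fy"],-1])
    return -M[:3,:3].T@M[:3,3], M[:3,:3].T@d
def at(c,u,v,z):
    o,d=ray(c,u,v); return o+d*(z-o[2])/d[2]
def proj(c,p):
    q=c["world_to_cam"]@np.r_[p,1]; return np.array([c["cx"]-c["fx"]*q[0]/q[2],c["cy"]+c["fy"]*q[1]/q[2]])
def tri(c1,uv1,c2,uv2):
    o1,d1=ray(c1,*uv1);o2,d2=ray(c2,*uv2)
    s=np.linalg.lstsq(np.c_[d1,-d2],o2-o1,rcond=None)[0]
    a,b=o1+s[0]*d1,o2+s[1]*d2
    return (a+b)/2,np.linalg.norm(a-b)
def crop(im,u0,v0,w,h,s): return cv2.resize(im[v0:v0+h,u0:u0+w],None,fx=s,fy=s,interpolation=cv2.INTER_CUBIC)
E
python3 - <<'E'
from h import *
t=camera("top");s=camera("scene")
cv2.imwrite("pics/t1.png",crop(t["img"],130,120,230,150,3.4))
a=crop(s["img"],310,205,110,110,5); b=crop(s["img"],150,190,145,110,3.4)
b=cv2.resize(s["img"][190:300,150:210+80],(0,0),fx=1,fy=1)
cv2.imwrite("pics/s1.png",crop(s["img"],310,205,110,110,5.4))
cv2.imwrite("pics/s2.png",crop(s["img"],145,180,230-80,110,5.3))
E
```

```text
(no output)
```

View pics/t1.png

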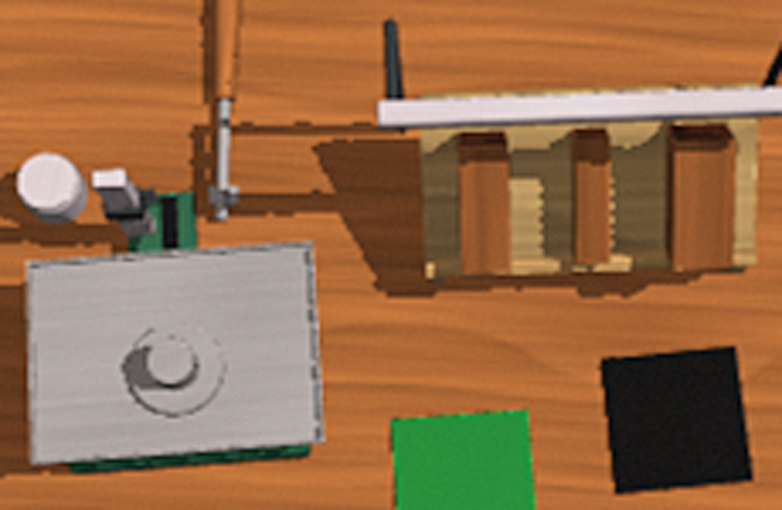

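View pics/s1.png

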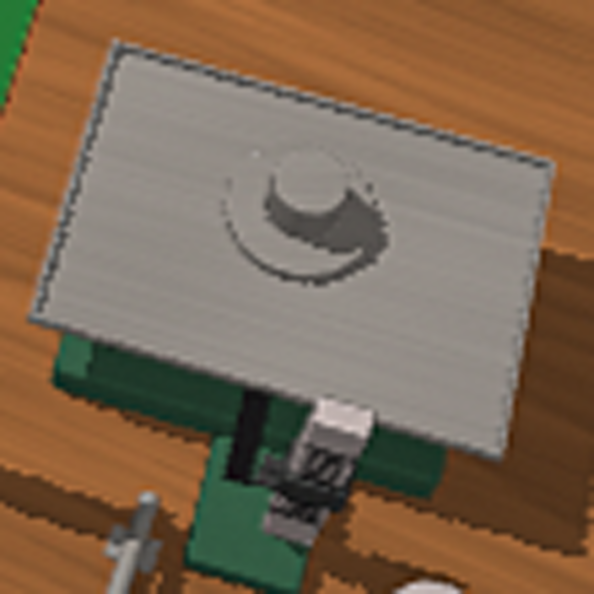

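View pics/s2.png

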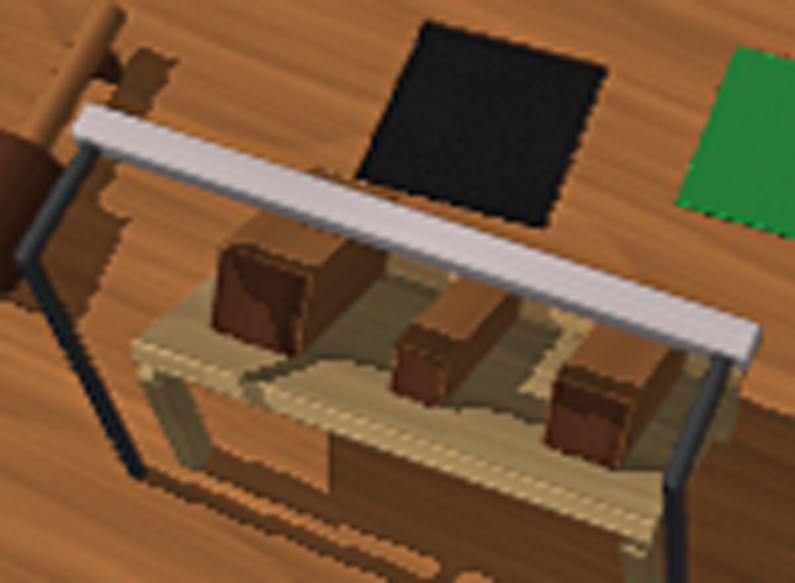

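The crops show the hub top at top crop (172,357) and scene crop (310,180). The fork clamp on the post is at scene crop (310,487), with prongs near (270,470). The blanks, from +y to -y, are middling, thin and thick. Now the measurements.

```bash
python3 - <<'E'
from h import *
np.set_printoptions(precision=4,suppress=True)
t=camera("top");s=camera("scene")
T=lambda u,v:(130+u/3.4,120+v/3.4)
S1=lambda u,v:(310+u/5.4,205+v/5.4)
S2=lambda u,v:(145+u/5.3,180+v/5.3)
P={}
for n,a,b in [("pan++",T(27,263),S1(500,457)),("pan+-",T(312,243),S1(35,320)),("pan--",T(322,440),S1(118,42)),("pan-+",T(33,465),S1(553,163)),
 ("hub",T(172,357),S1(310,178)),("post",T(113,182),S1(343,417)),("clamp",T(130,218),S1(310,487)),
 ("mat1",T(603,358),S2(548,225)),("mat2",T(735,347),S2(360,178)),("mat3",T(750,480),S2(427,22)),("mat4",T(617,493),S2(607,70)),
 ("lampL",(345/1.4286,218/1.4286),S2(748,338)),("lampR",(533/1.4286,213/1.4286),S2(82,120))]:
    P[n],e=tri(t,a,s,b); print(n,P[n],"err",round(e,4))
pc=sum(P[k] for k in P if k[:3]=="pan")/4; print("pan c",pc)
dx=P["pan++"]+P["pan+-"]-P["pan-+"]-P["pan--"]; yaw=np.arctan2(dx[1],dx[0]); print("yaw",yaw)
dy=P["pan++"]-P["pan+-"]+P["pan-+"]-P["pan--"]; print("yaw by y",np.arctan2(-dy[0],dy[1]))
print("hub at z .13",at(t,*T(172,357),.133),at(s,*S1(310,178),.133))
m=at(t,*T(676,420),.003);print("mat c",m, [at(t,*T(*q),.003)[:2] for q in((603,358),(735,347),(750,480),(617,493))])
# blanks corners: lower front corners / upper edges top crop
c,sn=np.cos(yaw),np.sin(yaw); Rz=np.array([[c,-sn,0],[sn,c,0],[0,0,1]])
for idx in (.036,.048,.060):
    for off in((.148,.04),(.15,0),(.148,.0175)):
        w=np.r_[pc[:2],0]+Rz@np.r_[off,0.157-idx]
        u=proj(s,w); v=proj(t,w); print(idx,off,"scene crop",(u-[310,205])*5.4,"top crop",(v-[130,120])*3.4)
w=np.r_[pc[:2],0]+Rz@np.r_[.148,.04,.195]; print("post top pred",(proj(s,w)-[310,205])*5.4,(proj(t,w)-[130,120])*3.4)
w=np.r_[pc[:2],0]+Rz@np.r_[.15,.0,pc[2]-.009]; print("pointer pred",(proj(s,w)-[310,205])*5.4,(proj(t,w)-[130,120])*3.4)
E
```

```text
pan++ [0.5302 0.454  0.095 ] err 0.0003
pan+- [0.5647 0.1789 0.0914] err 0.0053
pan-- [0.3687 0.1544 0.0981] err 0.0036
pan-+ [0.3318 0.4285 0.0936] err 0.0012
hub [0.4339 0.2967 0.1424] err 0.0029
post [0.5891 0.3592 0.1877] err 0.0048
clamp [0.5859 0.3619 0.0763] err 0.0019
mat1 [ 0.4807 -0.1163  0.0057] err 0.0071
mat2 [ 0.5003 -0.2524  0.0001] err 0.0051
mat3 [ 0.3649 -0.272   0.0007] err 0.0006
mat4 [ 0.3449 -0.1376 -0.0021] err 0.003
lampL [0.6346 0.104  0.2961] err 0.001
lampR [ 0.6675 -0.2901  0.2884] err 0.0027
pan c [0.4488 0.3039 0.0945]
yaw 0.12611158205094736
yaw by y 0.12945985519746975
hub at z .13 [0.4361 0.297  0.133 ] [0.4281 0.298  0.133 ]
mat c [ 0.4221 -0.196   0.003 ] [array([ 0.4825, -0.1198]), array([ 0.5008, -0.2544]), array([ 0.3646, -0.2719]), array([ 0.3448, -0.1386])]
0.036 (0.148, 0.04) scene crop [320.3115 466.1674] top crop [120.7066 200.7939]
0.036 (0.15, 0) scene crop [249.1538 448.1136] top crop [161.7159 195.8341]
0.036 (0.148, 0.0175) scene crop [280.6354 454.1702] top crop [143.8237 199.1102]
0.048 (0.148, 0.04) scene crop [316.4525 473.8517] top crop [123.0101 204.2766]
0.048 (0.15, 0) scene crop [245.8631 455.9046] top crop [163.7459 199.3476]
0.048 (0.148, 0.0175) scene crop [277.0955 461.9255] top crop [145.9732 202.6034]
0.06 (0.148, 0.04) scene crop [312.6531 481.4173] top crop [125.2831 207.7135]
0.06 (0.15, 0) scene crop [242.6231 463.5756] top crop [165.7492 202.8148]
0.06 (0.148, 0.0175) scene crop [273.6102 469.5614] top crop [148.0944 206.0505]
post top pred [345.515  415.9807] [105.7928 178.2443]
pointer pred [239.5698 470.8044] [167.641  206.0891]
```

```bash
cat >> h.py <<'E'
def pose(yaw,tilt=0):
    y=np.array([np.cos(yaw),np.sin(yaw),0]); d=np.array([np.sin(yaw),-np.cos(yaw),0])
    z=np.sin(tilt)*d-np.cos(tilt)*np.array([0,0,1]); return np.c_[np.cross(y,z),y,z]
def plan(wps,p=None,Rc=None,show=True):
    """wps: (pos,R,hand,nrows); prints rounded rows in calls of 8, from the measured pose"""
    o=observe()
    p=np.array(o["position"]) if p is None else p; Rc=R.from_quat(o["eef_rot"]) if Rc is None else Rc
    rows=[]
    for pos,Rt,hand,n in wps:
        Rt=R.from_matrix(Rt)
        for k in range(n,0,-1):
            sh=np.round(Rc.inv().apply(pos-p)/k*1000,1); tu=np.round((Rc.inv()*Rt).as_rotvec()/k*180/np.pi,1)
            if abs(sh).max()>62 or abs(tu).max()>10.6: print("TOO BIG",len(rows),sh,tu)
            rows.append([*map(float,sh),*map(float,tu),hand])
            p=p+Rc.apply(sh)/1000; Rc=Rc*R.from_rotvec(tu*np.pi/180)
    for i in range(0,len(rows),8): print(str([[[round(x,1) if x%1 else int(x) for x in r] for r in rows[i:i+8]]]).replace(" ",""))
TH=0.083; RO=np.array([.631,-.095,0]); PC=np.array([.4488,.3039,0]); PY=.127; MAT=np.array([.4225,-.1955,0])
T35=np.radians(35); rx=np.array([np.cos(TH),np.sin(TH),0]); ry=np.array([-np.sin(TH),np.cos(TH),0]); up=np.array([0,0,1])
UX=np.cos(T35)*rx+np.sin(T35)*up; UN=-np.sin(T35)*rx+np.cos(T35)*up
BL={"b":(.105,.049),"c":(0,.035),"a":(-.105,.060)}
def blank(n): return RO+ry*BL[n][0]+.1*up
px=np.array([np.cos(PY),np.sin(PY),0]); py=np.array([-np.sin(PY),np.cos(PY),0])
E
python3 - <<'E'
from h import *
t=camera("top")
for n in "bca":
    w=BL[n][1]; print(n,[((proj(t,blank(n)+UN*w+UX*a*.065+ry*b*w/2)-[130,120])*3.4).round().tolist() for a,b in((-1,1),(-1,-1),(1,1),(1,-1))])
Y=PY+np.pi/2; hub=np.array([.433,.2975,0]); D=pose(Y)
plan([(hub+.20*up,D,0,6),(hub+.15*up,D,0,2),(hub+.104*up,D,0,2),(hub+.104*up,D,255,6)])
E
```

```text
b [[462.0, 273.0], [512.0, 272.0], [458.0, 145.0], [509.0, 143.0]]
c [[575.0, 265.0], [611.0, 263.0], [575.0, 137.0], [611.0, 136.0]]
a [[672.0, 271.0], [734.0, 269.0], [675.0, 142.0], [738.0, 140.0]]
[[[-42.4,-15.1,5.2,0,0,-5.6,0],[-40.8,-19.1,5.2,0,0,-5.6,0],[-38.7,-23,5.2,0,0,-5.6,0],[-36.3,-26.7,5.2,0,0,-5.7,0],[-33.4,-30.2,5.2,0,0,-5.6,0],[-30.3,-33.3,5.1,0,0,-5.7,0],[0,0,25,0,0,0,0],[-0.1,0,25,0,0,0,0]]]
[[[0,0,23,0,0,0,0],[0,0,23,0,0,0,0],[0,0,0,0,0,0,255],[0,0,0,0,0,0,255],[0,0,0,0,0,0,255],[0,0,0,0,0,0,255],[0,0,0,0,0,0,255],[0,0,0,0,0,0,255]]]
```

The predicted blank corners match the picture to about 1 px, so I'll move.

Call:
play_rows(steps=[[[-42.4, -15.1, 5.2, 0, 0, -5.6, 0], [-40.8, -19.1, 5.2, 0, 0, -5.6, 0], [-38.7, -23, 5.2, 0, 0, -5.6, 0], [-36.3, -26.7, 5.2, 0, 0, -5.7, 0], [-33.4, -30.2, 5.2, 0, 0, -5.6, 0], [-30.3, -33.3, 5.1, 0, 0, -5.7, 0], [0, 0, 25, 0, 0, 0, 0], [0, 0, 25, 0, 0, 0, 0]]], squeeze=60)

```text
t: 1.35
position: [0.4335, 0.297, 0.1496]
eef_rot: [-0.063, 0.998, 0.0, 0.0]
contact_force: [-0.8, -0.1, -0.6]
finger_gap: 0.998
finger_force: 0.0
```

Call:
play_rows(steps=[[[0, 0, 23, 0, 0, 0, 0], [0, 0, 23, 0, 0, 0, 0], [0, 0, 0, 0, 0, 0, 255], [0, 0, 0, 0, 0, 0, 255], [0, 0, 0, 0, 0, 0, 255], [0, 0, 0, 0, 0, 0, 255], [0, 0, 0, 0, 0, 0, 255]]])

```text
t: 2.22
position: [0.4334, 0.2979, 0.1047]
eef_rot: [-0.064, 0.998, 0.0, 0.001]
contact_force: [1.1, 2.2, -0.0]
finger_gap: 0.499
finger_force: 63.5
```

```bash
python3 - <<'E'
from h import *
Y=PY+np.pi/2; D=pose(Y); p=observe()["position"]
plan([(p*[1,1,0]+.225*up,D,255,5),(MAT+.225*up,D,255,11),(MAT+.06*up,D,255,4),(MAT+.026*up,D,255,2),(MAT+.0215*up,D,255,2)])
E
```

```text
[[[0,0,-24.1,0,0,0,255],[0,0,-24,0,0,0,255],[-0.1,0,-24.1,0,0,0,255],[0,0,-24,0,0,0,255],[-0.1,0.1,-24.1,0,0.1,0,255],[6.7,-44.4,0,0,0,0,255],[6.7,-44.4,0,0,0,0,255],[6.7,-44.4,0,0,0,0,255]]]
[[[6.7,-44.4,0,0,0,0,255],[6.7,-44.3,0,0,0,0,255],[6.7,-44.4,-0.1,0,0,0,255],[6.7,-44.3,0,0,0,0,255],[6.6,-44.4,-0.1,0,0,0,255],[6.7,-44.3,0,0,0,0,255],[6.6,-44.4,-0.1,0,0,0,255],[6.7,-44.3,0,0,0,0,255]]]
[[[0,0,41.2,0,0,0,255],[0,-0.1,41.3,0,0,0,255],[-0.1,0,41.2,0,0,0,255],[0,-0.1,41.3,0,0,0,255],[0,0,17,0,0,0,255],[0,0,17,0,0,0,255],[0,0,2.2,0,0,0,255],[0,0,2.3,0,0,0,255]]]
```

Call:
play_rows(steps=[[[0, 0, -24, 0, 0, 0, 255], [0, 0, -24, 0, 0, 0, 255], [0, 0, -24, 0, 0, 0, 255], [0, 0, -24, 0, 0, 0, 255], [0, 0, -24, 0, 0, 0, 255], [0, 0, 0, 0, 0, 0, 255]]])

```text
t: 2.98
position: [0.4333, 0.2976, 0.2249]
eef_rot: [-0.063, 0.998, 0.0, 0.0]
contact_force: [-0.3, 0.2, -6.8]
finger_gap: 0.494
finger_force: 62.9
```

```bash
python3 - <<'E'
from h import *
s=camera("scene"); t=camera("top")
a=crop(s["img"],310,205,110,110,5.4)[:, :400]
b=crop(s["img"],340,265,44,50,12)[:594]
b=cv2.resize(b,(400,455)); a=a
o=np.zeros((600,800,3),np.uint8); o[:594,:400]=a; o[:455,400:]=b
cv2.imwrite("pics/s3.png",o); print(s["img"].shape)
E
```

```text
(420, 560, 3)
```

View pics/s3.png

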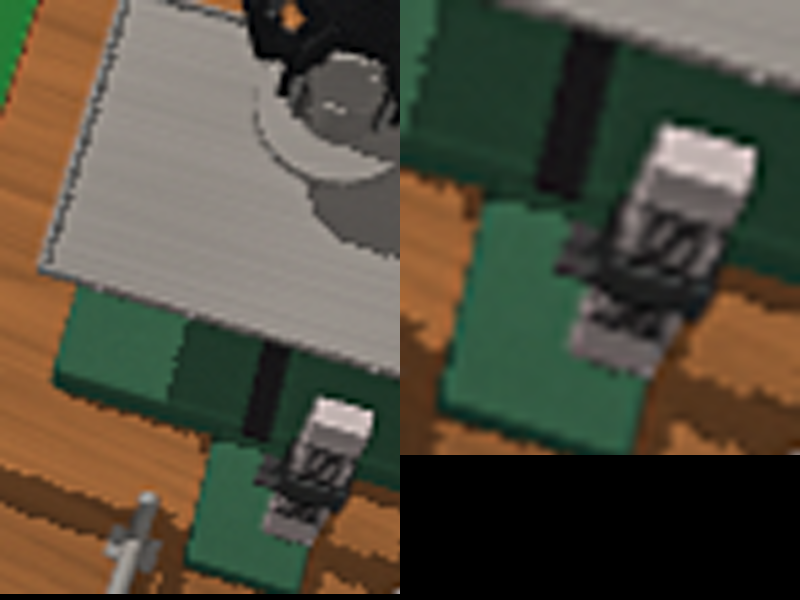

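The pointer tip is at left panel (258,440) and the prongs are around (264,459) and (260,478). That makes the index about 48–60 mm, so blank a is needed either way. I'll settle it once a is on the pan.

Call:
play_rows(steps=[[[6.7, -44.4, 0, 0, 0, 0, 255], [6.7, -44.4, 0, 0, 0, 0, 255], [6.7, -44.4, 0, 0, 0, 0, 255], [6.7, -44.4, 0, 0, 0, 0, 255], [6.7, -44.3, 0, 0, 0, 0, 255], [6.7, -44.3, 0, 0, 0, 0, 255], [6.7, -44.3, 0, 0, 0, 0, 255], [6.6, -44.3, 0, 0, 0, 0, 255]]])

```text
t: 4.08
position: [0.4241, -0.0625, 0.2225]
eef_rot: [-0.064, 0.998, 0.0, -0.001]
contact_force: [1.2, 1.1, -7.0]
finger_gap: 0.492
finger_force: 63.5
```

Call:
play_rows(steps=[[[6.7, -44.4, 0, 0, 0, 0, 255], [6.7, -44.4, 0, 0, 0, 0, 255], [6.7, -44.3, 20, 0, 0, 0, 255], [0, 0, 45, 0, 0, 0, 255], [0, 0, 45, 0, 0, 0, 255], [0, 0, 45, 0, 0, 0, 255], [0, 0, 35, 0, 0, 0, 255], [0, 0, 6, 0, 0, 0, 255]]])

```text
t: 5.08
position: [0.4192, -0.1946, 0.0245]
eef_rot: [-0.064, 0.998, 0.002, -0.003]
contact_force: [0.1, 0.7, -6.8]
finger_gap: 0.494
finger_force: 64.1
```

Call:
play_rows(steps=[[[0, 0, 3, 0, 0, 0, 255], [0, 0, 2, 0, 0, 0, 255], [0, 0, 1, 0, 0, 0, 255], [0, 0, 0, 0, 0, 0, 255]]])

```text
t: 5.58
position: [0.4221, -0.1959, 0.0228]
eef_rot: [-0.064, 0.998, -0.0, 0.0]
contact_force: [0.5, 0.7, -7.0]
finger_gap: 0.495
finger_force: 64.3
```

Call:
play_rows(steps=[[[0, 0, 2, 0, 0, 0, 255], [0, 0, 1.5, 0, 0, 0, 255], [0, 0, 0, 0, 0, 0, 255]]])

```text
t: 5.95
position: [0.4217, -0.1957, 0.0185]
eef_rot: [-0.064, 0.998, 0.0, -0.0]
contact_force: [-0.3, 0.0, -6.7]
finger_gap: 0.497
finger_force: 64.3
```

Call:
play_rows(steps=[[[0, 0, 1.5, 0, 0, 0, 255], [0, 0, 0, 0, 0, 0, 255]]])

```text
t: 6.2
position: [0.4217, -0.1957, 0.017]
eef_rot: [-0.064, 0.998, 0.0, -0.0]
contact_force: [-0.4, 0.3, -7.0]
finger_gap: 0.499
finger_force: 64.3
```

Call:
play_rows(steps=[[[0, 0, 1, 0, 0, 0, 255], [0, 0, 1, 0, 0, 0, 255], [0, 0, 0, 0, 0, 0, 255]]])

```text
t: 6.58
position: [0.4219, -0.1958, 0.0167]
eef_rot: [-0.063, 0.998, -0.0, 0.0]
contact_force: [-7.2, 3.4, 10.1]
finger_gap: 0.493
finger_force: 66.2
```

```bash
python3 - <<'E'
from h import *
p=observe()["position"]; D=pose(PY+np.pi/2); Q=pose(TH+np.pi/2,T35); g=blank("a")
print(g)
plan([(p,D,0,3),(p*[1,1,0]+.115*up,D,0,3),(g+UN*.17,Q,0,6),(g+UN*.06,Q,0,3),(g+UN*.016,Q,0,2),(g+UN*.016,Q,255,5)])
E
```

```text
[ 0.639705   -0.19963854  0.1       ]
[[[0,0,0,0,0,0,0],[0,0,0,0,0,0,0],[0,0,0,0,0,0,0],[0,0,-32.8,0,0,0,0],[0,0,-32.7,0,0,0,0],[-0.1,0,-32.8,0,0,0,0],[-19.7,-4.5,-20.7,0.1,-5.8,0.4,0],[-21.7,-4.4,-18.6,0.1,-5.8,0.4,0]]]
[[[-23.5,-4.3,-16.3,0.1,-5.8,0.4,0],[-25.1,-4.2,-13.8,0.2,-5.9,0.4,0],[-26.4,-4,-11.1,0.1,-5.8,0.4,0],[-27.4,-3.9,-8.4,0.2,-5.9,0.4,0],[0,0,36.7,0,0,0,0],[0,0.1,36.6,0,0,0,0],[0.1,0,36.7,0,0,0,0],[0,0,22,0,0,0,0]]]
[[[0,0.1,22,0,0,0,0],[0,0,0,0,0,0,255],[0,0,0,0,0,0,255],[0,0,0,0,0,0,255],[0,0,0,0,0,0,255],[0,0,0,0,0,0,255]]]
```

Call:
play_rows(steps=[[[0, 0, -1, 0, 0, 0, 0], [0, 0, 0, 0, 0, 0, 0], [0, 0, 0, 0, 0, 0, 0], [0, 0, -32, 0, 0, 0, 0], [0, 0, -33, 0, 0, 0, 0], [0, 0, -33, 0, 0, 0, 0], [-19.7, -4.5, -20.7, 0.1, -5.8, 0.4, 0], [-21.7, -4.4, -18.6, 0.1, -5.8, 0.4, 0]]])

```text
t: 7.58
position: [0.463, -0.1998, 0.1566]
eef_rot: [-0.056, 0.993, 0.005, 0.103]
contact_force: [0.4, 0.8, 0.3]
finger_gap: 1.0
finger_force: 0.0
```

Call:
play_rows(steps=[[[-23.5, -4.3, -16.3, 0.1, -5.8, 0.4, 0], [-25.1, -4.2, -13.8, 0.2, -5.9, 0.4, 0], [-26.4, -4, -11.1, 0.1, -5.8, 0.4, 0], [-27.4, -3.9, -8.4, 0.2, -5.9, 0.4, 0], [0, 0, 30, 0, 0, 0, 0], [0, 0, 0, 0, 0, 0, 0]]])

```text
t: 8.32
position: [0.5591, -0.2058, 0.2114]
eef_rot: [-0.04, 0.953, 0.013, 0.299]
contact_force: [-1.1, 0.4, -0.8]
finger_gap: 0.995
finger_force: 0.0
```

```bash
python3 - <<'E'
from h import *
t=camera("top");s=camera("scene")
o=np.zeros((600,800,3),np.uint8); o[:600,:400]=crop(t["img"],270,130,100,150,4); o[:440,400:]=crop(s["img"],180,160,100,110,4)
cv2.imwrite("pics/p7.png",o)
Q=pose(TH+np.pi/2,T35); g=blank("a")
plan([(g+UN*.06,Q,0,2),(g+UN*.016,Q,0,2)])
E
```

```text
[[[-0.4,-0.1,39.7,0,0,0,0],[-0.4,0,39.7,0,0,0,0],[0,0,22,0,0,0,0],[0,0,22,0,0,0,0]]]
```

View pics/p7.png

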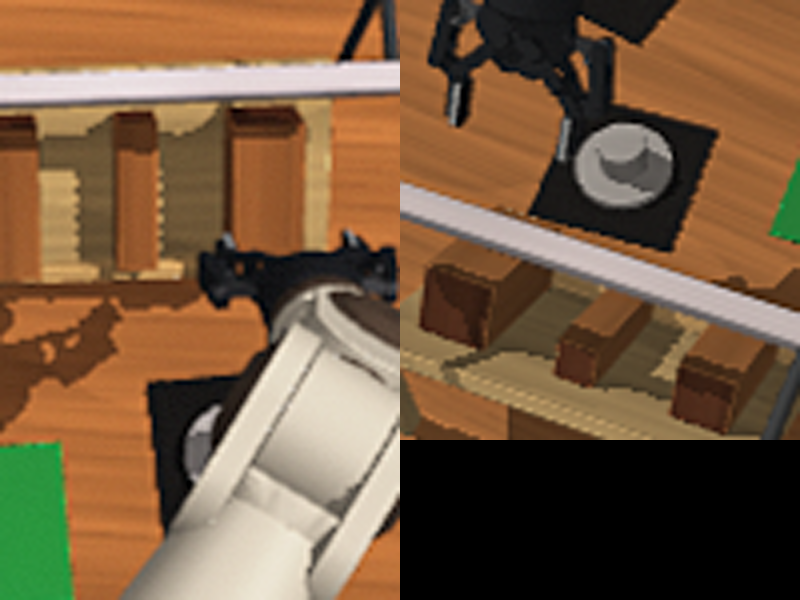

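The plate lies wholly on the mat. In the top panel blank a's face spans columns 232–302, and the fingertips are near 228 and 350. I'll check the lateral match before descending.

```bash
python3 - <<'E'
from h import *
t=camera("top"); o=observe(); p=o["position"]; Rm=R.from_quat(o["eef_rot"]).as_matrix(); print(Rm.round(3))
f=lambda q:((proj(t,q)-[270,130])*4).round().tolist()
print("tcp",f(p), [f(p-Rm[:,2]*.013+Rm[:,1]*k*.0425) for k in(-1,1)])
g=blank("a"); print("blank",f(g+UN*.06),[f(g+UN*.06+ry*k*.03+UX*j*.065) for k in(-1,1) for j in (-1,1)])
# where blank face axis, from observed corners, at z of face
E
```

```text
[[-0.816 -0.083  0.572]
 [-0.069  0.997  0.047]
 [-0.574 -0.001 -0.819]]
tcp [284.0, 236.0] [[341.0, 240.0], [231.0, 243.0]]
blank [269.0, 202.0] [[304.0, 276.0], [309.0, 124.0], [231.0, 278.0], [234.0, 127.0]]
```

Call:
play_rows(steps=[[[-0.4, 0, 39.7, 0, 0, 0, 0], [-0.4, 0, 39.7, 0, 0, 0, 0], [0, 0, 22, 0, 0, 0, 0], [0, 0, 22, 0, 0, 0, 0], [0, 0, 0, 0, 0, 0, 255], [0, 0, 0, 0, 0, 0, 255], [0, 0, 0, 0, 0, 0, 255], [0, 0, 0, 0, 0, 0, 255]]], squeeze=45)

```text
t: 9.48
position: [0.6307, -0.2008, 0.1139]
eef_rot: [-0.04, 0.953, 0.012, 0.301]
contact_force: [-3.5, -0.4, 0.5]
finger_gap: 0.696
finger_force: 50.2
```

```bash
python3 - <<'E'
from h import *
D=pose(PY+np.pi/2); Q=pose(TH+np.pi/2,T35); g=blank("a")
d=PC+py*.068-px*.01; print(d)
m=g+UN*.16; mid=np.array([.50,-.05,.245])
plan([(g+UN*.17,Q,255,4),(mid,pose((TH+PY)/2+np.pi/2,T35*.1),255,4),(d+.24*up,D,255,10),(d+.20*up,D,255,2),(d+.185*up,D,255,1),(d+.175*up,D,255,2)])
E
```

```text
[0.43026773 0.37008576 0.        ]
[[[0.1,0.1,-38.4,0,0,0,255],[0.1,0.1,-38.3,0,0,0,255],[0.1,0,-38.4,0,0,0,255],[0.2,0.1,-38.3,-0.1,0,0,255],[5.2,40.2,-5.4,-0.1,7.9,-0.3,255],[5.6,40.2,-4.5,-0.1,7.9,-0.3,255],[6,40.2,-3.7,-0.1,7.9,-0.3,255],[6.2,40.3,-2.7,-0.1,7.8,-0.3,255]]]
[[[2.5,42.5,0.3,0,0.4,-0.1,255],[2.5,42.5,0.4,0,0.3,-0.1,255],[2.4,42.5,0.4,0,0.4,-0.1,255],[2.3,42.5,0.4,0,0.3,-0.1,255],[2.2,42.5,0.4,0,0.4,-0.1,255],[2.2,42.6,0.4,0,0.3,-0.1,255],[2.1,42.5,0.4,0,0.4,-0.2,255],[1.9,42.6,0.4,0,0.3,-0.1,255]]]
[[[1.8,42.5,0.5,0,0.4,-0.2,255],[1.7,42.6,0.5,0,0.3,-0.1,255],[0,0,20,0,0,0,255],[0,0,20,0,0,0,255],[0,0,15,0,0,0,255],[0,0,5,0,0,0,255],[0,0,5,0,0,0,255]]]
```

Call:
play_rows(steps=[[[0, 0, -20, 0, 0, 0, 255], [0, 0, -45, 0, 0, 0, 255], [0, 0, -45, 0, 0, 0, 255], [0, 0, -43, 0, 0, 0, 255], [5.2, 40.2, -5.4, -0.1, 7.9, -0.3, 255], [5.6, 40.2, -4.5, -0.1, 7.9, -0.3, 255], [6, 40.2, -3.7, -0.1, 7.9, -0.3, 255], [6.2, 40.3, -2.7, -0.1, 7.8, -0.3, 255]]])

```text
t: 10.48
position: [0.5006, -0.049, 0.2452]
eef_rot: [-0.052, 0.998, 0.001, 0.03]
contact_force: [0.5, -0.0, -3.8]
finger_gap: 0.701
finger_force: 51.5
```

Call:
play_rows(steps=[[[2.5, 42.5, 0.3, 0, 0.4, -0.1, 255], [2.5, 42.5, 0.4, 0, 0.3, -0.1, 255], [2.4, 42.5, 0.4, 0, 0.4, -0.1, 255], [2.3, 42.5, 0.4, 0, 0.3, -0.1, 255], [2.2, 42.5, 0.4, 0, 0.4, -0.1, 255], [2.2, 42.6, 0.4, 0, 0.3, -0.1, 255], [2.1, 42.5, 0.4, 0, 0.4, -0.2, 255], [1.9, 42.6, 0.4, 0, 0.3, -0.1, 255]]])

```text
t: 11.48
position: [0.4451, 0.2875, 0.24]
eef_rot: [-0.06, 0.998, -0.0, 0.006]
contact_force: [0.9, -0.8, -3.6]
finger_gap: 0.7
finger_force: 51.4
```

Call:
play_rows(steps=[[[1.8, 42.5, 0.5, 0, 0.4, -0.2, 255], [1.7, 42.6, 0.5, 0, 0.3, -0.1, 255], [0, 0, 20, 0, 0, 0, 255], [0, 0, 20, 0, 0, 0, 255], [0, 0, 10, 0, 0, 0, 255], [0, 0, 0, 0, 0, 0, 255]]])

```text
t: 12.22
position: [0.4314, 0.3698, 0.1883]
eef_rot: [-0.063, 0.998, -0.001, -0.0]
contact_force: [-0.5, 0.3, -3.9]
finger_gap: 0.693
finger_force: 51.4
```

Call:
play_rows(steps=[[[0, 0, 6, 0, 0, 0, 255], [0, 0, 4, 0, 0, 0, 255], [0, 0, 4, 0, 0, 0, 255], [0, 0, 5, 0, 0, 0, 255], [0, 0, 6, 0, 0, 0, 255], [0, 0, 6, 0, 0, 0, 255], [0, 0, 4, 0, 0, 0, 255], [0, 0, 0, 0, 0, 0, 255]]])

```text
t: 13.22
position: [0.4314, 0.3699, 0.1533]
eef_rot: [-0.063, 0.998, -0.001, -0.0]
contact_force: [0.6, 0.2, -0.8]
finger_gap: 0.695
finger_force: 51.7
```

Call:
play_rows(steps=[[[0, 0, 4, 0, 0, 0, 255], [0, 0, 3, 0, 0, 0, 255], [0, 0, 0, 0, 0, 0, 255], [0, 0, 0, 0, 0, 0, 0], [0, 0, 0, 0, 0, 0, 0], [0, 0, 0, 0, 0, 0, 0], [0, 0, -15, 0, 0, 0, 0], [0, 0, -30, 0, 0, 0, 0]]])

```text
t: 14.22
position: [0.4311, 0.3697, 0.1921]
eef_rot: [-0.063, 0.998, -0.001, -0.001]
contact_force: [-0.2, 0.6, 1.2]
finger_gap: 1.0
finger_force: 0.0
```

```bash
python3 - <<'E'
from h import *
D=pose(PY+np.pi/2); p=observe()["position"]; print(p)
Q=pose(TH+np.pi/2,T35); g=blank("b")
plan([(p*[1,1,0]+.25*up,D,0,2),(np.array([.50,.05,.25]),pose((TH+PY)/2+np.pi/2,T35*.2),0,8),(g+UN*.17,Q,0,4)])
s=camera("scene"); t=camera("top")
o=np.zeros((600,800,3),np.uint8); o[:600,:400]=crop(s["img"],342,262,40,60,10); o[:600,400:]=crop(t["img"],150,160,40,60,10)
cv2.imwrite("pics/p8.png",o)
for idx in (.036,.048,.060):
    for off in((.16,0),(.148,.01),(.16,.01)):
        w=PC+px*off[0]+py*off[1]+(.157-idx)*up; print(idx,off,((proj(s,w)-[342,262])*10).round(),((proj(t,w)-[150,160])*10).round()+[400,0])
E
```

```text
[0.43113005 0.36973822 0.19206338]
[[[0,-0.1,-29,-0.1,0,0,0],[0.1,0,-28.9,0,-0.1,-0.1,0],[-3.5,-40.7,0,0,-0.9,0.2,0],[-3.6,-40.7,0.1,0,-0.9,0.2,0],[-3.7,-40.7,0.1,0,-0.9,0.1,0],[-3.8,-40.7,0.2,0,-0.9,0.2,0],[-3.9,-40.7,0.3,0,-0.8,0.1,0],[-4,-40.7,0.3,0,-0.9,0.2,0]]]
[[[-4.2,-40.7,0.4,0,-0.8,0.1,0],[-4.2,-40.7,0.4,0,-0.9,0.2,0],[-4.6,-12.7,3.3,0.1,-7,0.3,0],[-4.3,-12.7,3.8,0.1,-7,0.3,0],[-3.8,-12.6,4.3,0.1,-7,0.3,0],[-3.3,-12.6,4.8,0.2,-7,0.3,0]]]
0.036 (0.16, 0) [134. 290.] [674. 147.]
0.036 (0.148, 0.01) [176. 264.] [645. 184.]
0.036 (0.16, 0.01) [167. 300.] [644. 149.]
0.048 (0.16, 0) [128. 304.] [680. 158.]
0.048 (0.148, 0.01) [169. 278.] [652. 194.]
0.048 (0.16, 0.01) [161. 314.] [650. 160.]
0.06 (0.16, 0) [122. 318.] [686. 168.]
0.06 (0.148, 0.01) [163. 292.] [658. 205.]
0.06 (0.16, 0.01) [155. 328.] [656. 170.]
```

View pics/p8.png

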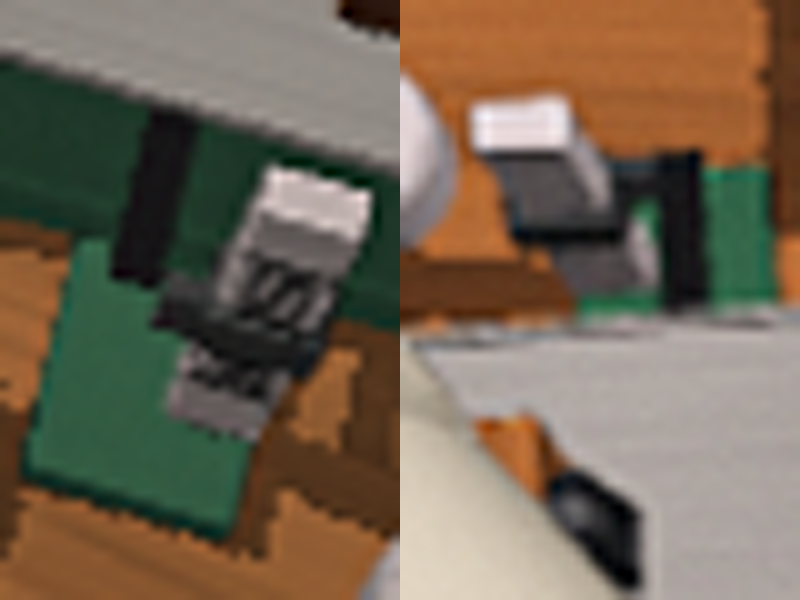

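Blank a is on the pan. The scene panel has the pointer tip at (133,280) and prong tips near (172,288) and (163,312); the top panel has the visible prong around (640,175). That puts the index at 54–56 mm, which is too close to call. I'll read the raw pixels around the fork while moving on.

```bash
python3 - <<'E'
from h import *
s=camera("scene"); t=camera("top")
np.set_printoptions(linewidth=200)
for n,c,u,v,w,h in(("scene",s,353,286,24,18),("top",t,157,168,26,24)):
    print(n,"cols from",u); I=c["img"][v:v+h,u:u+w].astype(int)
    for k in range(h): print(v+k," ".join("%3d%s"%(I[k,j].mean(),"g" if I[k,j,1]>I[k,j,2]+12 else "o" if I[k,j,2]>I[k,j,0]+20 else " ") for j in range(w)))
E
```

```text
scene cols from 353
286  30g  20   21   21   21   23   36g  39g  39g  40g  43g  59   98  129   98   97   95   94   93   94   92   89   89   98 
287  25   19   21   21   20   25   41g  40g  39g  34g  34   71  107   82   56   83  103  101  100   97   96   95   95   95 
288  26   17   19   20   24   34g  42g  40g  39g  38g  40   82  128   94   67   31   37   47   88  105  102  100  101   93 
289  16   12   17   17   17   33   63   60g  45g  49g  56   97  113   93   49   36   71   46   35   37   49   80   78   63 
290  67g  54g  50g  16   23   53g  61   59   56   56   76  113   98   71   43   79   78   27   24   28   57   74   37   38g
291  72g  71g  74g  74g  66g  49   54   56   60   56   76  121   95   55   61   79   31   41   75   51   68   98   53   27g
292  70g  71g  72g  72g  60g  31   31   33   41   46   63   82   68   49   32   34   43   82   73   39   91  114   31   32g
293  70g  71g  71g  72g  57   27   30   30   30   46   68   64   45   17   26   35   66   77   36   66   99   53   28   38g
294  70g  69g  71g  66g  33   23   27   30   26   32   34   34   47   63   68   40   16 
[... 3684 characters left out ...]
g  20   25   20   29   63g  79g
187  57o  59o  57o  58o  61o  59o  58o  57o  63o  67   74   74   78   78   74   72   73  110  109   28   21   23   18   33   63g  79g
188  57o  60o  59o  58o  60o  59o  59o  58o  58o  68o  75   75   70   72   68   71   73   95   87   31   19   20   18   31   66g  81g
189  62o  62o  61o  62o  60o  58o  60o  61o  60o  58o  66o  69g  68g  69g  67g  68g  76g  77g  64g  30g  14   18   14   30   60g  74g
190  60o  60o  61o  59o  57o  58o  55o  59o  58o  58o  61o  63g  73g  71g  72g  71g  70g  70g  65g  38   28   41   53   62   86g 106g
191  48o  46o  45o  59o  79o  82o  82o  88o  88o  82o  81o  96g 112g 109g 116g 126g 116g 105g 104   93   76   90  101  101  108  124
```

The raw pixels resolve the two prongs: rows 289–291 and 292–294 in the scene view, and 175–179 in the top view. Measured against the pointer at a's load, the fork's middle is about 16–17 mm lower, so the index is near 52 mm. That fits a+c (48 mm) better than a+b (60 mm), so I'll fetch c.

```bash
python3 - <<'E'
from h import *
D=pose(PY+np.pi/2); p=observe()["position"]
Q=pose(TH+np.pi/2,T35); g=blank("c")
plan([(p*[1,1,0]+.25*up,D,0,2),(np.array([.50,.0,.25]),pose((TH+PY)/2+np.pi/2,T35*.2),0,9),(g+UN*.16,Q,0,5),(g+UN*.06,Q,0,3),(g+UN*.010,Q,0,2),(g+UN*.01,Q,255,5)])
E
```

```text
[[[0,0,-28.6,0,0,0,0],[-0.1,0,-28.5,0,0.1,-0.1,0],[-2.3,-41.8,0,0,-0.8,0.1,0],[-2.3,-41.8,0,0,-0.8,0.1,0],[-2.4,-41.8,0.1,0,-0.8,0.2,0],[-2.6,-41.8,0.1,0,-0.8,0.1,0],[-2.6,-41.7,0.2,0,-0.8,0.2,0],[-2.8,-41.7,0.2,0,-0.8,0.1,0]]]
[[[-2.8,-41.8,0.2,0,-0.7,0.2,0],[-3,-41.7,0.3,0,-0.8,0.1,0],[-3,-41.7,0.3,0.1,-0.7,0.2,0],[-5.2,-21.2,4.5,0.1,-5.6,0.2,0],[-4.8,-21.2,5,0.1,-5.6,0.2,0],[-4.4,-21.2,5.5,0.1,-5.6,0.3,0],[-4,-21.2,5.9,0.1,-5.6,0.2,0],[-3.4,-21.1,6.3,0,-5.6,0.3,0]]]
[[[0,0,33.3,0,0,0,0],[0,-0.1,33.4,0,0,0,0],[0,0,33.3,0,0,0,0],[0,0,25,0,0,0,0],[0,0,25,0,0,0,0],[0,0,0,0,0,0,255],[0,0,0,0,0,0,255],[0,0,0,0,0,0,255]]]
[[[0,0,0,0,0,0,255],[0,0,0,0,0,0,255]]]
```

Call:
play_rows(steps=[[[0, 0, -28.6, 0, 0, 0, 0], [0, 0, -28.5, 0, 0, 0, 0], [-2.3, -41.8, 0, 0, -0.8, 0.1, 0], [-2.3, -41.8, 0, 0, -0.8, 0.1, 0], [-2.4, -41.8, 0.1, 0, -0.8, 0.2, 0], [-2.6, -41.8, 0.1, 0, -0.8, 0.1, 0], [-2.6, -41.7, 0.2, 0, -0.8, 0.2, 0], [-2.8, -41.7, 0.2, 0, -0.8, 0.1, 0]]])

```text
t: 15.42
position: [0.4763, 0.1218, 0.2485]
eef_rot: [-0.056, 0.998, 0.002, 0.042]
contact_force: [0.6, 0.2, 0.3]
finger_gap: 0.999
finger_force: 0.0
```

Call:
play_rows(steps=[[[-2.8, -41.8, 0.2, 0, -0.7, 0.2, 0], [-3, -41.7, 0.3, 0, -0.8, 0.1, 0], [-3, -41.7, 0.3, 0.1, -0.7, 0.2, 0], [-5.2, -21.2, 4.5, 0.1, -5.6, 0.2, 0], [-4.8, -21.2, 5, 0.1, -5.6, 0.2, 0], [-4.4, -21.2, 5.5, 0.1, -5.6, 0.3, 0], [-4, -21.2, 5.9, 0.1, -5.6, 0.2, 0], [-3.4, -21.1, 6.3, 0, -5.6, 0.3, 0]]])

```text
t: 16.42
position: [0.5382, -0.1036, 0.2299]
eef_rot: [-0.039, 0.952, 0.012, 0.302]
contact_force: [-0.4, -0.7, 0.9]
finger_gap: 0.997
finger_force: 0.0
```

```bash
python3 - <<'E'
from h import *
Q=pose(TH+np.pi/2,T35); g=blank("c")
plan([(g+UN*.06,Q,0,3),(g+UN*.010,Q,0,2)])
E
```

```text
[[[-0.5,0.3,33.3,0,0.1,0,0],[-0.6,0.4,33.3,0,0,0,0],[-0.6,0.3,33.3,-0.1,0.1,0,0],[0,0,25,0,0,0,0],[0,0,25,0,0,0,0]]]
```

Call:
play_rows(steps=[[[0, 0, 33.3, 0, 0, 0, 0], [0, 0, 33.3, 0, 0, 0, 0], [0, 0, 33.3, 0, 0, 0, 0], [0, 0, 25, 0, 0, 0, 0], [0, 0, 24, 0, 0, 0, 0], [0, 0, 0, 0, 0, 0, 0], [0, 0, 0, 0, 0, 0, 255], [0, 0, 0, 0, 0, 0, 255]]])

```text
t: 17.42
position: [0.6235, -0.0964, 0.1097]
eef_rot: [-0.039, 0.953, 0.012, 0.301]
contact_force: [0.9, -0.5, -0.3]
finger_gap: 0.605
finger_force: 0.0
```

Call:
play_rows(steps=[[[0, 0, 0, 0, 0, 0, 255], [0, 0, 0, 0, 0, 0, 255], [0, 0, 0, 0, 0, 0, 255], [0, 0, 0, 0, 0, 0, 255]]])

```text
t: 17.92
position: [0.6236, -0.0963, 0.1097]
eef_rot: [-0.039, 0.953, 0.012, 0.301]
contact_force: [-6.5, -0.1, 6.4]
finger_gap: 0.402
finger_force: 45.3
```

```bash
python3 - <<'E'
from h import *
D=pose(PY+np.pi/2); Q=pose(TH+np.pi/2,T35); g=blank("c"); p=observe()["position"]; print((p-g)@UN,(p-g)@UX,(p-g)@ry)
d=PC-py*.068-px*.01; print(d)
mid=np.array([.50,.03,.235])
plan([(p+UN*.15,Q,255,4),(mid,pose((TH+PY)/2+np.pi/2,T35*.1),255,4),(d+.225*up,D,255,5),(d+.18*up,D,255,2)])
E
```

```text
0.012248732424411093 -0.0005935904844569078 -0.0006785079597549472
[0.44749334 0.23518106 0.        ]
[[[-0.1,-0.1,-37.5,0,0,0,255],[0,0,-37.5,0,0,0,255],[-0.1,-0.1,-37.5,0,0,0,255],[0,0,-37.5,-0.1,0.1,0,255],[5.1,34,-4.3,-0.1,7.9,-0.3,255],[5.5,34.1,-3.5,-0.1,7.9,-0.3,255],[5.7,34.1,-2.7,-0.1,7.8,-0.3,255],[5.9,34.1,-1.8,-0.1,7.9,-0.3,255]]]
[[[6.3,41.9,1.6,0,0.7,-0.3,255],[6,41.9,1.7,0,0.7,-0.3,255],[5.8,42,1.8,0,0.7,-0.2,255],[5.7,42,1.8,0,0.7,-0.3,255],[5.4,42,1.9,0,0.7,-0.2,255],[0,0,22.5,0,0,0,255],[0,0,22.5,0,0,0,255]]]
```

Call:
play_rows(steps=[[[0, 0, -20, 0, 0, 0, 255], [0, 0, -43, 0, 0, 0, 255], [0, 0, -43, 0, 0, 0, 255], [0, 0, -44, 0, 0, 0, 255], [5.1, 34, -4.3, -0.1, 7.9, -0.3, 255], [5.5, 34.1, -3.5, -0.1, 7.9, -0.3, 255], [5.7, 34.1, -2.7, -0.1, 7.8, -0.3, 255], [5.9, 34.1, -1.8, -0.1, 7.9, -0.3, 255]]])

```text
t: 18.92
position: [0.4997, 0.0313, 0.2345]
eef_rot: [-0.052, 0.998, 0.001, 0.029]
contact_force: [1.7, -0.8, -2.6]
finger_gap: 0.401
finger_force: 46.2
```

Call:
play_rows(steps=[[[6.3, 41.9, 1.6, 0, 0.7, -0.3, 255], [6, 41.9, 1.7, 0, 0.7, -0.3, 255], [5.8, 42, 1.8, 0, 0.7, -0.2, 255], [5.7, 42, 1.8, 0, 0.7, -0.3, 255], [5.4, 42, 1.9, 0, 0.7, -0.2, 255], [0, 0, 22.5, 0, 0, 0, 255], [0, 0, 22.5, 0, 0, 0, 255], [0, 0, 0, 0, 0, 0, 255]]])

```text
t: 19.92
position: [0.4468, 0.2352, 0.1769]
eef_rot: [-0.063, 0.998, -0.001, -0.001]
contact_force: [0.4, -0.5, -0.8]
finger_gap: 0.401
finger_force: 46.2
```

Descend to about 2 mm above equilibrium (TCP ≈0.126), then release.

Call:
play_rows(steps=[[[0, 0, 15, 0, 0, 0, 255], [0, 0, 15, 0, 0, 0, 255], [0, 0, 5, 0, 0, 0, 255], [0, 0, 5, 0, 0, 0, 255], [0, 0, 5, 0, 0, 0, 255], [0, 0, 5, 0, 0, 0, 255], [0, 0, 1, 0, 0, 0, 255], [0, 0, 0, 0, 0, 0, 255]]])

```text
t: 20.92
position: [0.4476, 0.2354, 0.1274]
eef_rot: [-0.063, 0.998, -0.001, 0.0]
contact_force: [-0.7, 0.4, -0.9]
finger_gap: 0.4
finger_force: 46.3
```

Call:
play_rows(steps=[[[0, 0, 0, 0, 0, 0, 0], [0, 0, 0, 0, 0, 0, 0], [0, 0, 0, 0, 0, 0, 0], [0, 0, -15, 0, 0, 0, 0], [0, 0, -30, 0, 0, 0, 0], [0, 0, -45, 0, 0, 0, 0], [0, 0, -45, 0, 0, 0, 0]]])

```text
t: 21.8
position: [0.4474, 0.2355, 0.2648]
eef_rot: [-0.063, 0.998, -0.001, 0.001]
contact_force: [0.9, 0.4, 0.0]
finger_gap: 0.995
finger_force: 0.0
```

Call:
play_rows(steps=[[[40, -20, -20, 0, 0, 0, 0], [40, -40, 0, 0, 0, 0, 0], [20, -40, 0, 0, 0, 0, 0], [0, 0, 0, 0, 0, 0, 0], [0, 0, 0, 0, 0, 0, 0], [0, 0, 0, 0, 0, 0, 0], [0, 0, 0, 0, 0, 0, 0], [0, 0, 0, 0, 0, 0, 0]]])

```text
t: 22.8
position: [0.3611, 0.1242, 0.2823]
eef_rot: [-0.063, 0.998, -0.001, -0.0]
contact_force: [0.1, 0.5, -0.0]
finger_gap: 1.002
finger_force: 0.0
```

```bash
python3 - <<'E'
from h import *
s=camera("scene"); t=camera("top")
o=np.zeros((600,800,3),np.uint8); o[:600,:400]=crop(s["img"],342,262,40,60,10); o[:300,400:]=crop(t["img"],150,160,40,30,10); o[300:]=0 if 0 else o[300:]
o[300:,400:]=crop(s["img"],310,200,100,75,4)
cv2.imwrite("pics/p9.png",o)
for n,c,u,v,w,h in(("scene",s,350,286,16,12),("top",t,168,172,14,18)):
    print(n,"cols from",u); I=c["img"][v:v+h,u:u+w].astype(int)
    for k in range(h): print(v+k," ".join("%3d%s"%(I[k,j].mean(),"g" if I[k,j,1]>I[k,j,2]+12 else "o" if I[k,j,2]>I[k,j,0]+20 else " ") for j in range(w)))
E
```

```text
scene cols from 350
286  76g  77g  71g  29   19   21   23   20   27   41g  40g  42g  44g  45g  62  103 
287  78g  78g  74g  28   20   22   23   22   32   43g  41g  39g  36g  35g  74  113 
288  76g  78g  73g  17   21   24   21   23   36g  41g  40g  40g  40g  43   86  134 
289  75g  75g  60g  17   22   21   19   34   62g  63   68g  71g  51g  58  103  117 
290  75g  70g  39g  12   19   19   17   41g  80g  63   63   62   58   81  118  103 
291  74g  72g  56g  51g  18   12   16   31   57g  55   55   62   59   79  125  100 
292  74g  75g  74g  76g  75g  73g  53g  31   35   32   33   46   47   66   86   73 
293  73g  75g  75g  75g  76g  78g  71g  39   30   41   60   48   46   70   68   48 
294  73g  73g  74g  74g  73g  75g  70g  31   24   39   64   47   30   36   36   50 
295  74g  72g  73g  73g  72g  74g  74g  75g  71g  58g  35   25   28   28   29   32 
296  73g  73g  73g  72g  71g  73g  73g  75g  74g  77g  80g  36   21   28   30   30 
297  73g  73g  72g  73g  73g  73g  74g  73g  71g  85g 110   80  100   27   20   26 
top cols from 168
172  87o 100o 104o 103o 103o 104o 104o 105o 102o 104o 
[... 577 characters left out ...]
 60g  38   22   24   23   23   58g
181  60   68   66   47   28   71g  94g  78g  52g  16   24   22   22   57g
182  49   47   49   40   29   85  107g  73g  47g  15   24   23   25   58g
183  11   13   11   14   34   95  118   83g  48g  15   26   26   27   61g
184  37   40   47   39   48  112  146  115g  57g  16   24   25   20   60g
185  69   78   82   77   72  114  157  125   56g  15   23   22   17   53g
186  76   74   76   73   73  102  142  124   56g  18   23   24   18   56g
187  73   73   81   77   73   75  113  121   54g  16   23   22   19   55g
188  73   73   74   71   72   77   92  102g  60g  20   28   21   20   57g
189  76g  72g  73g  69g  73g  80g  78g  79g  60g  17   25   22   19   56g
```

View pics/p9.png

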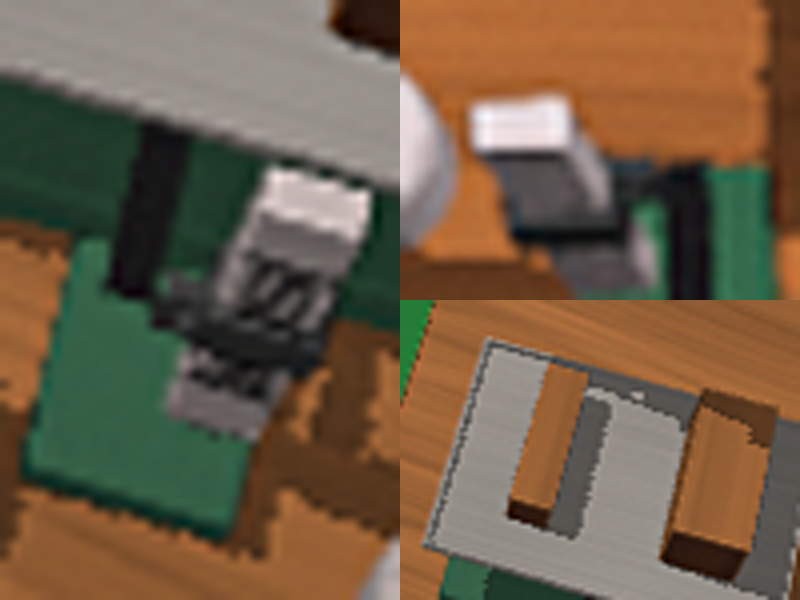

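Blanks a and c lie flat on the pan. The pointer tip (scene panel (130,295)) stands beside the prongs at about (165,280–320). I'll check the edges by colour saturation, since the prongs are grey against green and orange.

```bash
python3 - <<'E'
from h import *
s=camera("scene"); t=camera("top")
for n,c,u,v,w,h in(("scene",s,351,286,13,12),("top",t,169,173,13,10)):
    print(n,"cols from",u); I=c["img"][v:v+h,u:u+w].astype(int)
    for k in range(h): print(v+k," ".join("%3d,%3d,%3d"%tuple(I[k,j,::-1]) for j in range(w)))
E
```

```text
scene cols from 351
286  57,103, 74  53, 94, 68  24, 33, 28  21, 18, 21  24, 23, 25  24, 24, 24  23, 21, 24  25, 30, 26  31, 57, 41  29, 54, 39  31, 56, 41  30, 57, 40  34, 56, 42
287  57,103, 76  54, 98, 72  26, 32, 29  22, 19, 20  22, 22, 23  23, 22, 23  21, 21, 21  26, 38, 32  32, 60, 43  31, 56, 40  27, 52, 38  25, 49, 35  30, 42, 34
288  57,103, 76  53, 97, 71  21, 15, 19  22, 19, 22  22, 22, 22  23, 21, 23  22, 23, 24  29, 45, 36  29, 59, 41  27, 55, 38  28, 56, 39  28, 52, 39  41, 45, 43
289  55, 98, 72  45, 77, 57  19, 13, 17  23, 20, 23  23, 23, 23  22, 20, 21  30, 39, 33  54, 73, 61  63, 63, 62  60, 78, 67  54, 92, 68  41, 64, 50  60, 57, 57
290  51, 93, 70  32, 48, 39  18,  8, 16  21, 18, 20  21, 19, 21  21, 17, 20  33, 50, 40  64, 97, 75  66, 61, 63  62, 62, 61  63, 65, 62  60, 61, 59  83, 80, 79
291  54, 96, 71  40, 72, 52  37, 65, 48  18, 20, 18  16,  8, 13  19, 12, 16  31, 34, 31  51, 65, 55  58, 55, 57  57, 56, 56  64, 63, 63  58, 58, 58  83, 79, 78
292  54, 98, 73  55, 98, 72  56,101, 73  55,100, 72  53, 98, 70  39, 71, 53  27, 33, 30  35, 33, 33  32, 32, 31  33, 33,
[... 1757 characters left out ...]
  20, 21, 24  23, 24, 24  21, 22, 24  27, 40, 35  45, 87, 65
179 135,123,124 132,123,123  48, 51, 51  43, 46, 46  49, 49, 50  29, 35, 32  35, 42, 37  27, 25, 29  23, 22, 24  25, 24, 25  23, 22, 26  28, 37, 33  47, 84, 63
180 110,102,101 107,100,102  48, 47, 50  31, 36, 33  36, 58, 45  42, 81, 58  44, 79, 60  31, 45, 39  23, 21, 23  25, 23, 25  26, 24, 26  23, 22, 24  41, 77, 56
181  70, 69, 69  65, 66, 66  47, 47, 49  30, 30, 29  55, 85, 69  69,124, 92  50,108, 75  36, 64, 47  21, 17, 21  22, 22, 23  25, 24, 24  23, 23, 25  40, 78, 57
182  51, 49, 52  48, 48, 50  38, 37, 39  30, 26, 31  85, 86, 81  94,121,103  47,103, 71  35, 61, 46  23, 19, 22  24, 22, 26  22, 21, 23  21, 23, 23  44, 78, 58
```

The sub-pixel colour edges put the fork's middle only 1–4 mm below the pointer, with 7.5 mm allowed, so a+c is right. One last overall look.

```bash
python3 - <<'E'
from h import *
s=camera("scene"); cv2.imwrite("pics/p10.png",crop(s["img"],130,100,290,240,2.5)); o=observe(); print(o["t"],o["qvel"].round(3))
E
```

```text
23.05 [-0.002 -0.001 -0.    -0.     0.    -0.001]
```

View pics/p10.png

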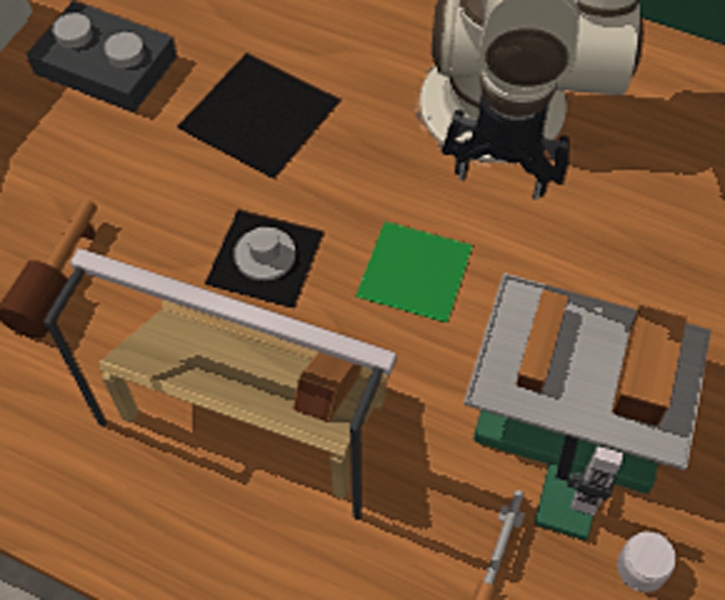

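The plate is on the mat at (265,252), blank b is still in the rack at (330,385), a and c are on the pan, and the gripper is clear. I'll hand it in.

```bash
python3 -c "
from bench import close_job
print(close_job())"
```

```text
the job is handed in; nothing more can be done
None
```

I handed the job in at about 23 s: the faceplate is hub up on the small black mat, blanks a and c are on the pan, and b is still in the rack. The pointer measures 1–4 mm from the fork's middle (7.5 mm allowed), read at sub-pixel level from the images, and the hand-in returned no verdict.

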